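# Size an LED lamp insert in the stair gauge

### The arm

A 7-joint arm with a two-finger parallel gripper is mounted at the origin on the work surface. World frame = base frame: x ahead of the robot, y to its left, z up, the work surface at z = 0. Lengths are in m, angles in rad, forces in N, time in s.
With the tool pointing down it reaches from about 0.35 to 0.9 m from the base axis. Payload 8.1 kg.
Tool frame: the origin (TCP) lies midway between the tips of the shut fingers; the grasp point (between the pads) lies arm.grasp_offset behind it (arm.grasp_offset is the distance from the TCP to the grasp point, in m); z points along the fingers, y is the line along which they close (so a half turn about z gives the same grasp; the last joint's range is limited). The gripper opens to 92 mm and grips with 3 to 60 N. Pads are 19 mm wide; open, the fingers measure 130 mm over their backs; the gripper's body (75 mm by 190 mm) begins 47 mm behind the grasp point.
Start: joints at [1.015, 0.434, 0.025, 1.573, -0.012, 1.134, -0.075], TCP at [0.273, -0.562, 0.227] pointing down, gripper open.
Joint ranges: [-2.62, 2.62], [-0.44, 2.09], [-1.27, 1.32], [0.08, 2.57], [-1.32, 4.46], [0.12, 2], [-2.74, 2.74]. Speed limits (rad/s): [2.22, 2.22, 3.01, 3.01, 3.14, 3.14, 3.14].

### API

Orientations are given as a rotation vector (axis times angle).
In Python, from cell import observe, imaging, arm gives the robot as it stands.
- The arm moves only by the tool apply_moves, never from a script. Its argument "commands" is a list of rows, each a list of 5 numbers: the opening in per cent of the stroke, from 0 (shut) to 100 (fully open), then the shift along the world's x, y, z in units of 0.06 m (1.0 is 0.06 m), then the turn about the world's z in units of 0.5 rad (1.0 is 0.5 rad). A call has 1 to 12 rows; each row shifts and turns the commanded pose from where the row before left it; what a row does not reach is not made up. A row lasts 1/8 s, in which the tool goes at most 62.5 mm and 10.7 degrees, less where a joint would pass 70% of its speed; a pose out of reach is approached as far as the arm can. A call with a number of a shift or a turn outside -1 to 1 is refused whole. A call with a gripper value outside its range is refused whole. The fingers move at their own pace and stop on an object; "newtons" is the grip in N (left out, the last holds). Time passes only in rows, so rows that do not move let the fingers close. It gives the time, the measured TCP pose, the force, the opening and the grip force at its end, in the units of the state.
- observe(): the state, without advancing time (a new reading comes with each control period).
- imaging.get_image(name): name is "side" or "top" or "wrist"; returns (picture, depth): 384x512x3 uint8, red, green, blue; 384x512 float32, m along the optical axis (not along the pixel's ray), 0 where there is no reading.
- imaging.camera_params(name): a dict with "camera_matrix" (3x3 intrinsics, pixels), "origin" and "rotation" of the camera in the world; the wrist camera has in their place "tool_from_camera" (4x4, takes a point from camera to tool coordinates, whose origin is the TCP and whose axes are the flange's). Camera axes: x right, y up, looking along -z (the intrinsics and any distortion apply to the point x, -y, -z); pixel columns grow to the right and rows downward; lengths in m; the calibration is good to about 2 mm. A picture is of the moment at which its call begins: read the wrist's pose just before it. camera_params takes no time and is no camera call.
- arm.sign_off(): hands the job in; it is judged then, once.
The state is a dict: "clock": time; "joints": joint angles; "dq": joint speeds; "joint_efforts": joint torques, N m; "position": TCP position; "ee_rot": TCP orientation; "force": force on the tool from outside, world axes, zero at the start; "ft_torque": the same for the moment, N m; "width": opening from 0.0 (shut) to 1.0 (fully open); "gripper_force": force on a finger pad.
Only numpy, scipy, OpenCV 4.12 (cv2) and the standard library are available. Lean on these libraries where they do the work, as an engineer would, in place of code of your own. Each camera call takes 0.05 s, during which the arm holds its last target. There are 200 camera calls.

### The job

Find out the spigot size of the LED lamp insert that stands on the green pad: try it gently in the stair gauge, smallest bore first and then upward one step at a time without forcing it, until it enters. Leave it there, fully home with the shoulder under its flange resting flat on that step, and let go of it. Leave the lamps in the tray and the other things on the bench as they are.

Things in the scene. Friction and masses are not known exactly. Their poses are not given: they have to be found in the camera images.
- gauge: fixed aluminium stair gauge, 70 mm (x) by 232 mm (y), four 58 mm treads rising along its +y: 24, 30, 36, 42 mm high, a bore in the middle of each. A spigot that fits goes down 9 mm till its shoulder lies on the tread; one too big stays on the rim; in a bore too wide the shoulder sinks in too. Fingers closing along its x clear the next tread. Over 45 N spoils it. Origin: centre of the underside
- step1 (a point): centre of the mouth of the gauge's bore 1, marked with 1 black dot, in the level top of its tread: bore 24.2 mm wide, 18 mm deep, blind, plain sharp rim, tread 24 mm above the table; z up
- step2 (a point): centre of the mouth of the gauge's bore 2, marked with 2 black dots, in the level top of its tread: bore 30.2 mm wide, 18 mm deep, blind, plain sharp rim, tread 30 mm above the table; z up
- step3 (a point): centre of the mouth of the gauge's bore 3, marked with 3 black dots, in the level top of its tread: bore 36.2 mm wide, 18 mm deep, blind, plain sharp rim, tread 36 mm above the table; z up
- step4 (a point): centre of the mouth of the gauge's bore 4, marked with 4 black dots, in the level top of its tread: bore 42.2 mm wide, 18 mm deep, blind, plain sharp rim, tread 42 mm above the table; z up
- nest: fixed green pad 90 x 90 mm, 4 mm thick with a dark rubber middle, on which the lamp to be sized stands. Origin: centre of the underside
- tray: fixed grey tray 104 x 184 mm with walls 22 mm high and a divider, holding the two lamps that are to stay there, its floor 4 mm above the table. Origin: centre of the underside
- lamp_a: LED lamp insert, 54 mm tall, 0.12 kg. From below: spigot 9 mm long, foot chamfered 1.5 mm; shoulder 5 mm wider, 8 mm high; round flange 54 mm wide, 3 mm thick; round green housing 28 mm wide, 34 mm tall, to grip. Spigot 1.2 mm narrower than one of the bores, hidden under the flange; each lamp has another, unknown which. One is on the pad, two in the tray. Origin: centre of the spigot's underside
- lamp_b: LED lamp insert, 54 mm tall, 0.12 kg. From below: spigot 9 mm long, foot chamfered 1.5 mm; shoulder 5 mm wider, 8 mm high; round flange 54 mm wide, 3 mm thick; round green housing 28 mm wide, 34 mm tall, to grip. Spigot 1.2 mm narrower than one of the bores, hidden under the flange; each lamp has another, unknown which. One is on the pad, two in the tray. Origin: centre of the spigot's underside
- lamp_c: LED lamp insert, 54 mm tall, 0.12 kg. From below: spigot 9 mm long, foot chamfered 1.5 mm; shoulder 5 mm wider, 8 mm high; round flange 54 mm wide, 3 mm thick; round green housing 28 mm wide, 34 mm tall, to grip. Spigot 1.2 mm narrower than one of the bores, hidden under the flange; each lamp has another, unknown which. One is on the pad, two in the tray. Origin: centre of the spigot's underside
- screwdriver: loose screwdriver lying on the bench, a bystander; handle towards its -x
- screw_box: loose red-brown open box of screws, 100 x 130 mm, 45 mm tall, 0.9 kg, a bystander. Origin: centre of the underside
Things that resemble listed ones, but are neither listed nor needed, are in the scene too. What is shaped like the lamp_a but yellow is not meant.

How it is judged:
By the outcome, as a careful person would: the job done as asked, in the order asked, and still so for the second after the job is handed in, with the robot touching nothing.
It also fails if it takes over 67 s, if anything falls off the work surface, if the arm or the gripper's body presses on something with over 40 N, if the wrist force passes 120 N, or if a joint passes its speed limit or range.

## Working session

There is one attempt and no reset: what is moved stays moved. The work goes in short steps, Python scripts to look and compute and a tool call to move; the robot and the scene stay as the last step left them, time stands still between calls to the robot, and variables do not carry over. Pictures are saved under pics/ and viewed, at most 10 in all, crops included, and the job is handed in when it is done.

Besides the shell and the picture viewer there is one more tool, called after "Call:" by a JSON object that holds its "op" and its "data", one argument or row to a line. apply_moves: Moves the arm, as the interface text tells. Its arguments: {"type":"object","properties":{"commands":{"type":"array"},"newtons":{"type":"number"}},"required":["commands"]}

```bash
mkdir -p pics; cat > h.py <<'E'
import numpy as np, cv2
from cell import observe, imaging, arm
def cam(n):
    p=imaging.camera_params(n); K=np.array(p["camera_matrix"])
    if "origin" in p: return p,K,np.array(p["rotation"]),np.array(p["origin"])
    s=observe(); T=np.array(p["tool_from_camera"]); R=cv2.Rodrigues(np.array(s["ee_rot"],float))[0]
    return p,K,R@T[:3,:3],R@T[:3,3]+np.array(s["position"])
def ray(c,u,v):
    p,K,R,o=c; x=np.linalg.solve(K,[u,v,1.]); return R@np.array([x[0],-x[1],-1.])
def plane(c,u,v,z):
    d=ray(c,u,v); return c[3]+d*(z-c[3][2])/d[2]
def cloud(c,dep):
    p,K,R,o=c; h,w=dep.shape; v,u=np.mgrid[:h,:w]
    x=(u-K[0,2])/K[0,0]; y=(v-K[1,2])/K[1,1]
    P=np.stack([x*dep,-y*dep,-dep],-1)@R.T+o; P[dep==0]=np.nan; return P
def shot(n,name):
    c=cam(n); im,d=imaging.get_image(n); cv2.imwrite(f"pics/{name}.png",im[...,::-1]); np.savez(f"pics/{name}.npz",im=im,d=d,K=c[1],R=c[2],o=c[3]); return c,im,d
E
python3 - <<'E'
from h import *
s=observe();print(s,arm.grasp_offset)
ims=[]
for n in("top","side"):
    c,im,d=shot(n,n+"0"); print(n,c[0])
E
```

```text
{'clock': 0.0, 'joints': array([ 1.01540745,  0.43521037,  0.02498176,  1.57407207, -0.0115796 ,
        1.13400059, -0.07507595]), 'dq': array([ 7.92872681e-05, -5.23115402e-04,  1.57840980e-03, -2.71700862e-04,
       -1.53291909e-03,  1.30625396e-03, -1.69147835e-03]), 'joint_efforts': array([ 8.10121037e-04, -6.67842436e+01,  9.85311382e-01, -3.14449096e+01,
       -6.05119555e-02,  4.30754106e-02,  9.50753792e-05]), 'position': array([ 0.27314239, -0.56160055,  0.22596259]), 'ee_rot': array([-3.06001709e+00, -7.04782285e-01,  7.90192615e-04]), 'force': array([-0.30142534,  0.27838117, -0.94216271]), 'ft_torque': array([ 0.01226198,  0.03492544, -0.03548346]), 'gripper_force': 0.0, 'width': 0.996900818289354} 0.0188
top {'camera_matrix': array([[437.69215954,   0.        , 254.79228619],
       [  0.        , 437.69215954, 189.85648593],
       [  0.        ,   0.        ,   1.        ]]), 'origin': array([0.32281147, 0.01726634, 1.33853946]), 'rotation': array([ 0.16081745, -0.16298257, -1.55966524])}
side {'camera_matrix': array([[394.14436235,   0.        , 255.7606283 ],
       [  0.        , 394.14436235, 192.93087207],
       [  0.        ,   0.        ,   1.        ]]), 'origin': array([0.31919727, 1.10224267, 0.9315961 ]), 'rotation': array([ 0.16087268, -1.30668184, -2.65629011])}
```

```bash
sed -i 's/np.array(p\["rotation"\])/cv2.Rodrigues(np.array(p["rotation"],float))[0]/' h.py; python3 - <<'E'
import cv2
cv2.imwrite("pics/top0b.png",cv2.resize(cv2.imread("pics/top0.png"),(800,600),interpolation=cv2.INTER_CUBIC))
E
```

```text
(no output)
```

View pics/top0.png

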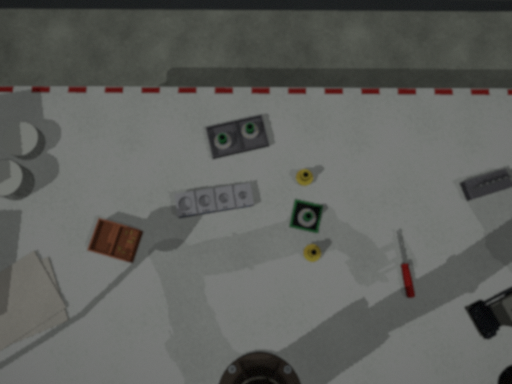

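View pics/side0.png

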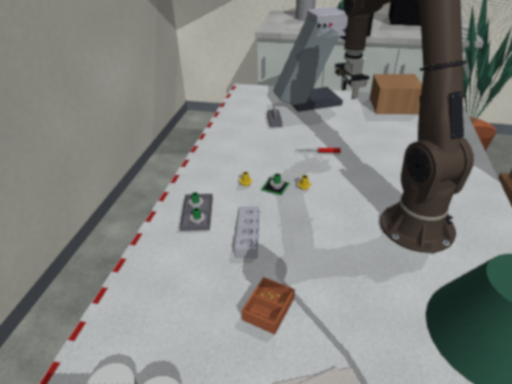

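The top view shows the lamp on the green pad at (308,216). The lookalikes are the yellow ones at (305,176) and (313,252), and the green lamps in the tray at (223,140) and (250,128). I choose (308,216), which is green and on the pad. The stair gauge is at about (215,198); the grey bar at (487,184) is a decoy.

```bash
python3 - <<'E'
from h import *
c=cam("top"); f=np.load("pics/top0.npz"); P=cloud(c,f["d"]); im=f["im"]
hsv=cv2.cvtColor(im,cv2.COLOR_RGB2HSV)
print("table z",np.nanmedian(P[260:300,200:260,2]))
for (u,v) in [(308,216),(305,176),(313,252),(223,140),(250,128)]:
    Q=P[v-14:v+15,u-14:u+15].reshape(-1,3); z=np.nanmax(Q[:,2]); t=Q[Q[:,2]>z-.01]; print((u,v),z,np.nanmean(t,0),len(t))
# gauge footprint
Q=P[172:225,168:268]; m=(Q[...,2]>.015)
n,l,st,ce=cv2.connectedComponentsWithStats(m.astype(np.uint8)); k=1+np.argmax(st[1:,4]); q=Q[l==k]
r=cv2.minAreaRect(q[:,:2].astype(np.float32)); print(r, cv2.boxPoints(r)); 
# height along the long axis
a=np.linalg.svd(q[:,:2]-q[:,:2].mean(0),full_matrices=False)[2][0]; t=(q[:,:2]-q[:,:2].mean(0))@a
print(a,q.mean(0),[(round(x,2),round(float(np.median(q[abs(t-x)<.012,2])),4)) for x in(-.1,-.087,-.029,.029,.087,.1)])
a1=cv2.resize(im[165:245,165:335],(800,376),interpolation=cv2.INTER_CUBIC); cv2.imwrite("pics/crop1.png",a1[...,::-1])
E
```

```text
table z 0.0009615235811557543
(308, 216) 0.06432143889978748 [ 0.51514346 -0.13969986  0.05939588] 66
(305, 176) 0.06188123939647738 [ 0.64104977 -0.13482655  0.05566519] 58
(313, 252) 0.06414887341247666 [ 0.40907686 -0.15351826  0.05709789] 45
(223, 140) 0.06444702265558933 [0.75597459 0.11955574 0.05988396] 59
(250, 128) 0.06456852657439538 [0.79039097 0.03448553 0.05968997] 64
((0.5682852268218994, 0.14077842235565186), (0.07235605269670486, 0.23173776268959045), 10.204778671264648) [[0.51215136 0.24840482]
 [0.55320764 0.02033295]
 [0.6244191  0.03315203]
 [0.5833628  0.26122388]]
[-0.17550179  0.98447911] [0.56638666 0.14565359 0.03141399] [(-0.1, 0.0249), (-0.09, 0.025), (-0.03, 0.0301), (0.03, 0.0348), (0.09, 0.03), (0.1, 0.0415)]
```

View pics/crop1.png

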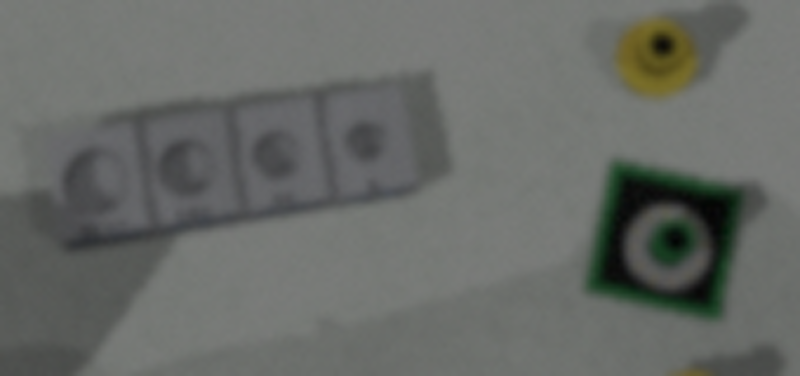

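The crop shows a green lamp with a white flange on the black-centred green pad at crop (670,240). The yellow one at (655,55) is the decoy. The gauge's one-dot smallest bore is at crop (367,142), at the end nearer the lamp.

Call:
{"op": "apply_moves", "data": {
  "commands": [
    [70, 0.336, 0.586, 0, 0.216],
    [70, 0.336, 0.586, 0, 0.216],
    [70, 0.336, 0.586, 0, 0.216],
    [70, 0.336, 0.586, 0, 0.216],
    [70, 0.336, 0.586, 0, 0.216],
    [70, 0.336, 0.586, 0, 0.216],
    [70, 0.336, 0.586, 0, 0.216],
    [70, 0.336, 0.586, 0, 0.216],
    [70, 0.336, 0.586, 0, 0.216],
    [70, 0.336, 0.586, 0, 0.216],
    [70, 0.336, 0.586, 0, 0.216],
    [70, 0.336, 0.586, 0, 0.216]
  ],
  "newtons": 15
}}

```text
clock: 1.6
position: [0.5156, -0.139, 0.2265]
ee_rot: [-2.011, -2.413, 0.0]
force: [0.6, 0.5, 0.5]
width: 0.698
gripper_force: 0.0
```

Call:
{"op": "apply_moves", "data": {
  "commands": [
    [70, 0, 0, 0, 0],
    [70, 0, 0, 0, 0]
  ]
}}

```text
clock: 1.85
position: [0.5149, -0.1406, 0.2264]
ee_rot: [-2.016, -2.409, 0.001]
force: [-0.5, -0.4, -0.1]
width: 0.699
gripper_force: 0.0
```

```bash
python3 - <<'E'
from h import *
s=observe();R=cv2.Rodrigues(s["ee_rot"])[0];print(s["clock"],s["position"],R[:,1],R[:,2],s["joints"],s["force"])
c,im,d=shot("wrist","w1"); print(c[0])
E
```

```text
1.85 [ 0.51487688 -0.1406328   0.22637313] [ 9.84373054e-01  1.76093060e-01 -9.62168498e-04] [-9.31330817e-04 -2.57767619e-04 -9.99999533e-01] [ 0.49510852  0.32534297 -0.42510346  1.76788336  0.15031713  1.08119711
  0.19567771] [-0.51970701 -0.36745471 -0.09149078]
{'camera_matrix': array([[272.76088215,   0.        , 255.20686148],
       [  0.        , 272.76088215, 189.18508741],
       [  0.        ,   0.        ,   1.        ]]), 'tool_from_camera': array([[ 1.50862951e-04,  9.57954710e-01,  2.86919414e-01,
         7.63970445e-02],
       [ 9.99999954e-01, -2.19597178e-04,  2.07379511e-04,
         5.89281943e-04],
       [ 2.61666873e-04,  2.86919369e-01, -9.57954700e-01,
        -1.59471639e-01],
       [ 0.00000000e+00,  0.00000000e+00,  0.00000000e+00,
         1.00000000e+00]])}
```

View pics/w1.png

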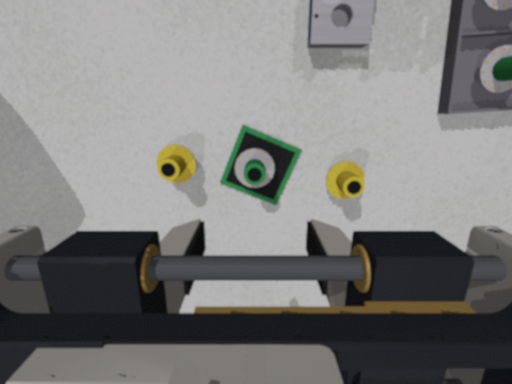

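Wrist view: the target lamp (green housing, white flange) is at (255,170) on the pad. Yellow lamps are either side at (175,163) and (347,181), and bore 1 of the gauge with its dot is at (342,14).

```bash
cat >> h.py <<'E'
def circ(P):
    A=np.c_[2*P[:,:2],np.ones(len(P))]; x=np.linalg.lstsq(A,(P[:,:2]**2).sum(1),rcond=None)[0]; return x[:2],np.sqrt(x[2]+x[0]**2+x[1]**2)
E
python3 - <<'E'
from h import *
f=np.load("pics/w1.npz"); im=f["im"]; c=(None,f["K"],f["R"],f["o"]); P=cloud(c,f["d"])
hsv=cv2.cvtColor(im,cv2.COLOR_RGB2HSV); print("table",np.nanmedian(P[100:120,100:140,2]))
V=hsv[...,2]; S=hsv[...,1]; m=np.zeros(V.shape,np.uint8); m[140:195,228:282]=((V>90)&(S<70))[140:195,228:282]
# keep the component in pad
n,l,st,ce=cv2.connectedComponentsWithStats(m); 
for k in range(1,n):
    if st[k,4]<150: continue
    cn=max(cv2.findContours((l==k).astype(np.uint8),0,1)[0],key=cv2.contourArea)[:,0]; h=cv2.convexHull(cn)[:,0]
    W=np.array([plane(c,u,v,.024) for u,v in h]); print("flange",st[k],circ(W))
Q=P[140:200,228:282].reshape(-1,3); t=Q[(Q[:,2]>.05)]; print("top",np.nanmean(t,0),t.max(0),t.min(0),len(t))
print("mid z", np.nanmedian(Q[(Q[:,2]>.015)&(Q[:,2]<.03),2]))
# dark bore on tread1
g=V[0:46,308:376]; print("tread z",np.nanmedian(P[3:40,312:370,2]))
E
```

```text
table 0.0016588823843608214
flange [234 148  41  40 835] (array([ 0.5140163 , -0.14291168]), np.float64(0.027422674393237437))
top [ 0.51449684 -0.14180888  0.0598717 ] [ 0.52844106 -0.12917531  0.06271669] [ 0.50115855 -0.15591556  0.05055621] 401
mid z 0.025782047947094544
tread z 0.0251595042818184
```

Call:
{"op": "apply_moves", "data": {
  "commands": [
    [70, -0.01, -0.03, -0.6, 0],
    [70, 0, 0, -0.6, 0],
    [70, 0, 0, -0.6, 0],
    [70, 0, 0, -0.6, 0],
    [70, 0, 0, -0.5, 0],
    [70, 0, 0, -0.25, 0],
    [70, 0, 0, -0.12, 0],
    [70, 0, 0, 0, 0],
    [70, 0, 0, 0, 0]
  ]
}}

```text
clock: 3.02
position: [0.5154, -0.1421, 0.0315]
ee_rot: [2.015, 2.409, 0.001]
force: [0.3, -0.5, -0.5]
width: 0.702
gripper_force: 0.0
```

Call:
{"op": "apply_moves", "data": {
  "commands": [
    [0, 0, 0, 0, 0],
    [0, 0, 0, 0, 0],
    [0, 0, 0, 0, 0],
    [0, 0, 0, 0, 0],
    [0, 0, 0, 0, 0],
    [0, 0, 0, 0, 0]
  ],
  "newtons": 15
}}

```text
clock: 3.78
position: [0.5147, -0.142, 0.0305]
ee_rot: [-2.015, -2.41, 0.0]
force: [-0.8, 0.6, 1.4]
width: 0.299
gripper_force: 15.0
```

Call:
{"op": "apply_moves", "data": {
  "commands": [
    [0, 0, 0, 0.2, 0],
    [0, 0, 0, 0.5, 0],
    [0, 0, 0, 0.65, 0],
    [0, 0, 0, 0.65, 0],
    [0, 0.35, 0.45, 0, 0],
    [0, 0.35, 0.45, 0, 0],
    [0, 0.35, 0.45, 0, 0],
    [0, 0.35, 0.45, 0, 0],
    [0, 0, 0, 0, 0],
    [0, 0, 0, 0, 0]
  ]
}}

```text
clock: 5.03
position: [0.5983, -0.0344, 0.1507]
ee_rot: [-2.015, -2.41, 0.001]
force: [0.0, 0.2, -1.2]
width: 0.3
gripper_force: 15.0
```

```bash
python3 - <<'E'
from h import *
s=observe();print(s["clock"],s["position"],s["force"],s["width"])
c,im,d=shot("wrist","w2"); P=cloud(c,d); V=cv2.cvtColor(im,cv2.COLOR_RGB2HSV)[...,2]
for z in(.024,.030,.036,.042):
    m=(abs(P[...,2]-z-.001)<.0025); print(z,m.sum())
E
```

```text
5.025 [ 0.59828525 -0.03440389  0.15074406] [ 0.02838747  0.21171963 -1.16218218] 0.30027322964681175
0.024 9262
0.03 4133
0.036 259
0.042 265
```

View pics/w2.png

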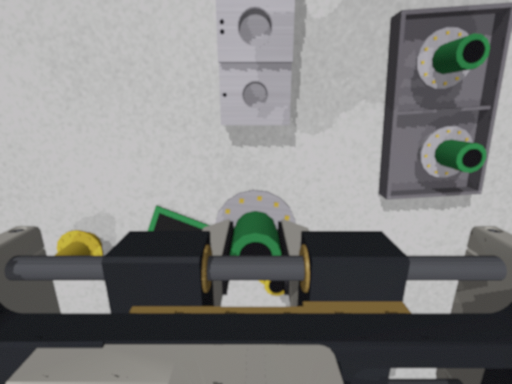

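Wrist view: bore 1 (one dot) is at (256,94) and bore 2 (two dots) at (255,27). The held lamp's flange shows at (256,215), and the tray is clear on the right.

```bash
cat >> h.py <<'E'
def fitc(c,im,uv,z,r,it=30):
    g=cv2.cvtColor(im,cv2.COLOR_RGB2GRAY); e=cv2.Canny(g,30,80); v,u=np.nonzero(e)
    W=np.array([plane(c,a,b,z)[:2] for a,b in zip(u,v)]); p=plane(c,*uv,z)[:2]
    tol=.004
    for i in range(it):
        m=abs(np.linalg.norm(W-p,axis=1)-r)<tol; q=W[m]
        p2,r2=circ(q); p=.5*p+.5*p2; tol=max(.0012,tol*.85)
    return p,r2,m.sum(),np.ptp(np.arctan2(*(q-p).T))
E
python3 - <<'E'
from h import *
f=np.load("pics/w2.npz"); im=f["im"]; c=(None,f["K"],f["R"],f["o"])
print(fitc(c,im,(256,94),.024,.0121)); print(fitc(c,im,(255,27),.030,.0151))
s=observe(); z=s["position"][2]-.0265+.02
print("flange",fitc(c,im,(256,225),z,.027), "tcp",s["position"][:2])
sub=lambda a:cv2.resize(a,None,fx=6,fy=6,interpolation=cv2.INTER_CUBIC)
a=im[0:130,205:305]; b=cv2.cvtColor(cv2.Canny(cv2.cvtColor(im,cv2.COLOR_RGB2GRAY),30,80)[0:130,205:305],cv2.COLOR_GRAY2RGB)
o=cv2.resize(np.hstack([a,b]),(800,520),interpolation=cv2.INTER_CUBIC); cv2.imwrite("pics/w2c.png",o[...,::-1])
# tread sides at rows
g=cv2.cvtColor(im,cv2.COLOR_RGB2GRAY); cols=cv2.Sobel(g,cv2.CV_32F,1,0)
E
```

```text
(array([0.58247105, 0.0532887 ]), np.float64(0.012474455650303857), np.int64(80), np.float64(5.130224245585078))
(array([0.5720449 , 0.11018284]), np.float64(0.015298113226520048), np.int64(109), np.float64(4.9405439416881745))
flange (array([ 0.59862323, -0.03453087]), np.float64(0.026846545235767513), np.int64(166), np.float64(4.877370444052935)) tcp [ 0.59816881 -0.03500462]
```

View pics/w2c.png

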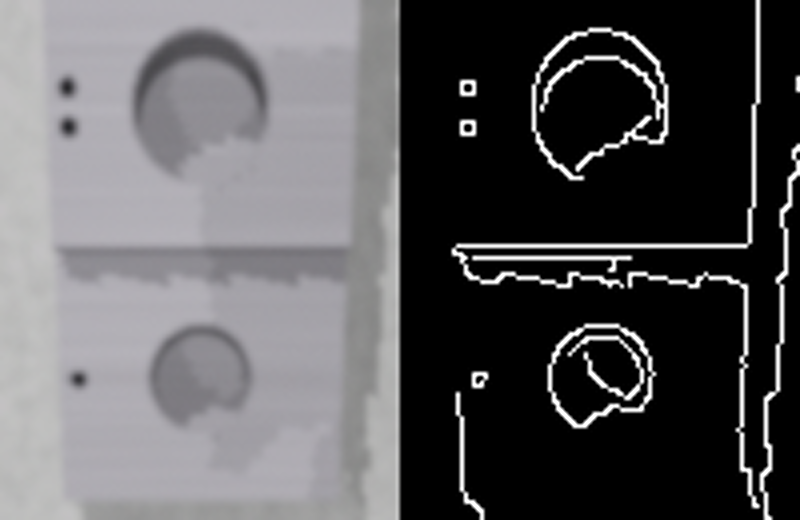

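The crop shows clean rim edges for bore 1 (crop 200,378) and bore 2 (crop 200,105). Both fits match the known radii. Next I descend beside the gauge and re-measure at near-equal height.

Call:
{"op": "apply_moves", "data": {
  "commands": [
    [0, 0, 0, -0.5, 0],
    [0, 0, 0, -0.5, 0],
    [0, 0, 0, -0.22, 0],
    [0, 0, 0, 0, 0],
    [0, 0, 0, 0, 0]
  ]
}}

```text
clock: 5.7
position: [0.5994, -0.0341, 0.0785]
ee_rot: [2.015, 2.409, 0.002]
force: [0.5, -0.6, -0.7]
width: 0.299
gripper_force: 15.0
```

```bash
python3 - <<'E'
from h import *
s=observe();print(s["clock"],s["position"],s["force"],s["width"])
c,im,d=shot("wrist","w3"); z=s["position"][2]-.0065
def px(X):
    q=c[2].T@(np.array(X)-c[3]); return c[1][0,2]+c[1][0,0]*q[0]/-q[2], c[1][1,2]-c[1][1,1]*q[1]/-q[2]
b=px([.5825,.0533,.024]); l=px([*s["position"][:2],z]); print(b,l)
B=fitc(c,im,b,.024,.0121); F=fitc(c,im,l,z,.027); print(B,F); print("delta",B[0]-F[0], "tcp off",F[0]-s["position"][:2])
E
```

```text
5.7 [ 0.59944611 -0.03407391  0.07850249] [ 0.46127478 -0.6205855  -0.74877408] 0.2990279356936914
(np.float64(252.6683582950385), np.float64(89.64959153823638)) (np.float64(254.3448328439655), np.float64(227.72516318653527))
(array([0.58235075, 0.05325314]), np.float64(0.012368229865601568), np.int64(108), np.float64(5.2664137282709795)) (array([ 0.59983963, -0.03416953]), np.float64(0.02684799820101934), np.int64(167), np.float64(4.877537636688974))
delta [-0.01748887  0.08742267] tcp off [ 3.93519474e-04 -9.56159138e-05]
```

Call:
{"op": "apply_moves", "data": {
  "commands": [
    [0, -0.1, 0.486, 0, 0],
    [0, -0.1, 0.486, 0, 0],
    [0, -0.09, 0.486, -0.2, 0],
    [0, 0, 0, 0, 0],
    [0, 0, 0, 0, 0],
    [0, 0, 0, 0, 0]
  ]
}}

```text
clock: 6.5
position: [0.582, 0.0523, 0.0659]
ee_rot: [2.017, 2.407, 0.0]
force: [0.4, 0.6, -2.0]
width: 0.302
gripper_force: 15.0
```

```bash
python3 - <<'E'
from h import *
for i in range(4):
    s=observe();print(s["clock"],s["position"],s["force"]); 
    if i<3: imaging.get_image("wrist")
E
```

```text
6.5 [0.5819563  0.05231235 0.0658628 ] [ 0.4032306   0.56360259 -1.99435497]
6.55 [0.5818662  0.05240757 0.06577827] [ 0.84729103 -0.25227551 -1.44269619]
6.6 [0.58173538 0.05254053 0.06564768] [-1.02678629  0.84692665 -1.80320061]
6.65 [0.58162251 0.052731   0.06556935] [-0.16822845 -0.11690885 -0.05543631]
```

Call:
{"op": "apply_moves", "data": {
  "commands": [
    [0, 0.005, 0.01, -0.1, 0],
    [0, 0, 0, -0.1, 0],
    [0, 0, 0, -0.03, 0],
    [0, 0, 0, 0, 0]
  ]
}}

```text
clock: 7.15
position: [0.5814, 0.0542, 0.0512]
ee_rot: [-2.015, -2.41, 0.001]
force: [-0.2, 0.9, -1.2]
width: 0.3
gripper_force: 15.0
```

Call:
{"op": "apply_moves", "data": {
  "commands": [
    [0, 0, 0, -0.02, 0],
    [0, 0, 0, -0.02, 0],
    [0, 0, 0, 0, 0]
  ]
}}

```text
clock: 7.52
position: [0.5818, 0.0542, 0.0504]
ee_rot: [2.015, 2.409, 0.0]
force: [-4.8, -0.3, 13.6]
width: 0.297
gripper_force: 15.0
```

Call:
{"op": "apply_moves", "data": {
  "commands": [
    [0, 0, 0, 0.05, 0],
    [0, 0.005, -0.017, 0, 0],
    [0, 0, 0, 0, 0],
    [0, 0, 0, -0.025, 0],
    [0, 0, 0, -0.025, 0],
    [0, 0, 0, 0, 0]
  ]
}}

```text
clock: 8.28
position: [0.582, 0.0531, 0.0503]
ee_rot: [2.015, 2.41, -0.0]
force: [-4.6, -0.8, 14.7]
width: 0.3
gripper_force: 15.0
```

```bash
python3 - <<'E'
from h import *
for i in range(3):
    s=observe();print(s["clock"],s["position"],s["force"],s["ft_torque"]); shot("wrist","w4")
E
```

```text
8.275 [0.58196637 0.05314049 0.05025735] [-4.5524279  -0.78678458 14.68275416] [-0.33605918  1.08239345  0.08028232]
8.325 [0.58195323 0.05308365 0.05024275] [-5.10708691 -1.04444488 14.11127155] [-0.29512279  1.08843061  0.02690301]
8.375 [0.58195768 0.05310996 0.05024063] [-5.20584066 -1.13887775 13.75322659] [-0.3216606   1.02429688 -0.01587393]
```

Bore 1 refuses it: it stayed on the rim at the expected height, with about 14 N, in two trials. Lifting and going to bore 2.

Call:
{"op": "apply_moves", "data": {
  "commands": [
    [0, 0, 0, 0.18, 0],
    [0, 0, 0, 0.18, 0],
    [0, -0.06, 0.32, 0, 0],
    [0, -0.06, 0.32, 0, 0],
    [0, -0.05, 0.31, 0, 0],
    [0, 0, 0, 0, 0],
    [0, 0, 0, 0, 0],
    [0, 0, 0, 0, 0]
  ]
}}

```text
clock: 9.43
position: [0.5719, 0.1091, 0.0706]
ee_rot: [2.017, 2.408, -0.001]
force: [-0.3, -0.3, -0.9]
width: 0.301
gripper_force: 15.0
```

```bash
python3 - <<'E'
from h import *
s=observe();print(s["clock"],s["position"],s["force"])
c,im,d=shot("wrist","w5")
def px(X):
    q=c[2].T@(np.array(X)-c[3]); return c[1][0,2]+c[1][0,0]*q[0]/-q[2], c[1][1,2]-c[1][1,1]*q[1]/-q[2]
z=s["position"][2]-.0065; F=fitc(c,im,px([*s["position"][:2],z]),z,.027); print(F,F[0]-s["position"][:2])
for k,zz,r in((3,.036,.0181),(4,.042,.0211)):
    X=[.5825-.0103*(k-1),.0533+.0571*(k-1),zz]; u=px(X); print(k,X,u); print(fitc(c,im,u,zz,r))
print(observe()["position"])
E
```

```text
9.425 [0.57185629 0.10907464 0.07058222] [-0.25532088 -0.29097394 -0.88039661]
(array([0.57226857, 0.10928936]), np.float64(0.026900220948489328), np.int64(157), np.float64(4.913337780966918)) [0.00041228 0.00021472]
3 [0.5619000000000001, 0.16749999999999998, 0.036] (np.float64(255.1102534761741), np.float64(133.02461161290302))
(array([0.56190854, 0.16766649]), np.float64(0.018417163924897163), np.int64(191), np.float64(6.245613569762746))
4 [0.5516, 0.22460000000000002, 0.042] (np.float64(254.93425477044175), np.float64(38.29305027184188))
(array([0.55173468, 0.22430621]), np.float64(0.021233185125926892), np.int64(215), np.float64(5.23805845839649))
[0.5719233  0.10916512 0.07060796]
```

Call:
{"op": "apply_moves", "data": {
  "commands": [
    [0, 0, 0.018, -0.1, 0],
    [0, 0, 0, -0.1, 0],
    [0, 0, 0, -0.02, 0],
    [0, 0, 0, 0, 0]
  ]
}}

```text
clock: 9.98
position: [0.5716, 0.1112, 0.0573]
ee_rot: [-2.015, -2.41, 0.0]
force: [0.2, 0.1, -1.7]
width: 0.301
gripper_force: 15.0
```

Call:
{"op": "apply_moves", "data": {
  "commands": [
    [0, 0, 0, -0.02, 0],
    [0, 0, 0, -0.02, 0],
    [0, 0, 0, 0, 0]
  ]
}}

```text
clock: 10.35
position: [0.572, 0.1113, 0.0562]
ee_rot: [2.015, 2.409, 0.001]
force: [-2.5, -1.4, 9.2]
width: 0.301
gripper_force: 15.0
```

Call:
{"op": "apply_moves", "data": {
  "commands": [
    [0, 0, 0, 0.05, 0],
    [0, -0.003, -0.017, 0, 0],
    [0, 0, 0, 0, 0],
    [0, 0, 0, -0.025, 0],
    [0, 0, 0, -0.03, 0],
    [0, 0, 0, 0, 0]
  ]
}}

```text
clock: 11.1
position: [0.5718, 0.1104, 0.0559]
ee_rot: [2.015, 2.41, 0.001]
force: [-4.9, -2.1, 14.3]
width: 0.302
gripper_force: 15.0
```

Bore 2 also refuses it. Going to bore 3.

Call:
{"op": "apply_moves", "data": {
  "commands": [
    [0, 0, 0, 0.18, 0],
    [0, 0, 0, 0.18, 0],
    [0, -0.06, 0.32, 0, 0],
    [0, -0.06, 0.32, 0, 0],
    [0, -0.05, 0.31, 0, 0],
    [0, 0, 0, 0, 0],
    [0, 0, 0, 0, 0],
    [0, 0, 0, 0, 0]
  ]
}}

```text
clock: 12.1
position: [0.5616, 0.1662, 0.0763]
ee_rot: [2.017, 2.408, -0.001]
force: [0.4, -0.1, -1.0]
width: 0.301
gripper_force: 15.0
```

```bash
python3 - <<'E'
from h import *
s=observe();print(s["clock"],s["position"],s["force"])
c,im,d=shot("wrist","w6")
def px(X):
    q=c[2].T@(np.array(X)-c[3]); return c[1][0,2]+c[1][0,0]*q[0]/-q[2], c[1][1,2]-c[1][1,1]*q[1]/-q[2]
z=s["position"][2]-.0065; F=fitc(c,im,px([*s["position"][:2],z]),z,.027); print(F,F[0]-s["position"][:2])
u=px([.5517,.2244,.042]); print(fitc(c,im,u,.042,.0211)); print(observe()["position"])
E
```

```text
12.1 [0.56156126 0.16615159 0.07627689] [ 0.39257783 -0.0877124  -1.02937216]
(array([0.56189002, 0.16650358]), np.float64(0.02693556143815957), np.int64(151), np.float64(4.9203255609749945)) [0.00032877 0.00035199]
(array([0.55178975, 0.22478129]), np.float64(0.021342391624858577), np.int64(220), np.float64(6.250387903261114))
[0.56154711 0.16618433 0.07631019]
```

Call:
{"op": "apply_moves", "data": {
  "commands": [
    [0, 0, 0.004, -0.1, 0],
    [0, 0, 0, -0.1, 0],
    [0, 0, 0, -0.01, 0],
    [0, 0, 0, 0, 0]
  ]
}}

```text
clock: 12.65
position: [0.5613, 0.1674, 0.0637]
ee_rot: [-2.015, -2.41, 0.0]
force: [1.0, 0.4, -0.8]
width: 0.302
gripper_force: 15.0
```

Call:
{"op": "apply_moves", "data": {
  "commands": [
    [0, 0, 0, -0.025, 0],
    [0, 0, 0, -0.025, 0],
    [0, 0, 0, 0, 0]
  ]
}}

```text
clock: 13.02
position: [0.5613, 0.1674, 0.0608]
ee_rot: [-2.015, -2.41, 0.0]
force: [-0.7, -0.1, -1.3]
width: 0.299
gripper_force: 15.0
```

No contact below rim level, so it is entering bore 3. Continuing gently.

Call:
{"op": "apply_moves", "data": {
  "commands": [
    [0, 0, 0, -0.025, 0],
    [0, 0, 0, -0.025, 0],
    [0, 0, 0, -0.025, 0],
    [0, 0, 0, 0, 0]
  ]
}}

```text
clock: 13.52
position: [0.5613, 0.1674, 0.0562]
ee_rot: [-2.015, -2.41, 0.0]
force: [-0.2, -0.1, -1.5]
width: 0.301
gripper_force: 15.0
```

Call:
{"op": "apply_moves", "data": {
  "commands": [
    [0, 0, 0, -0.02, 0],
    [0, 0, 0, -0.02, 0],
    [0, 0, 0, -0.02, 0],
    [0, 0, 0, 0, 0]
  ]
}}

```text
clock: 14.02
position: [0.5614, 0.1674, 0.0532]
ee_rot: [2.015, 2.41, 0.0]
force: [-2.5, -1.2, 4.6]
width: 0.302
gripper_force: 15.0
```

Call:
{"op": "apply_moves", "data": {
  "commands": [
    [0, 0, 0, -0.01, 0],
    [0, 0, 0, 0, 0],
    [70, 0, 0, 0, 0],
    [70, 0, 0, 0, 0],
    [70, 0, 0, 0, 0],
    [70, 0, 0, 0, 0],
    [70, 0, 0, 0, 0]
  ]
}}

```text
clock: 14.9
position: [0.5613, 0.1674, 0.0521]
ee_rot: [-2.015, -2.41, 0.0]
force: [-0.0, 1.1, -0.5]
width: 0.697
gripper_force: 0.0
```

Call:
{"op": "apply_moves", "data": {
  "commands": [
    [70, 0, 0, 0.2, 0],
    [70, 0, 0, 0.5, 0],
    [70, 0, 0, 0.8, 0],
    [70, 0, 0, 0.8, 0],
    [70, 0.15, -0.85, 0.2, 0],
    [70, 0.15, -0.85, 0, 0],
    [70, 0, 0, 0, 0],
    [70, 0, 0, 0, 0]
  ]
}}

```text
clock: 15.9
position: [0.5793, 0.0658, 0.2028]
ee_rot: [-2.016, -2.41, -0.001]
force: [-0.0, 0.6, 0.1]
width: 0.697
gripper_force: 0.0
```

```bash
python3 - <<'E'
from h import *
s=observe();print(s["clock"],s["position"],s["force"],s["width"])
c,im,d=shot("wrist","w7"); P=cloud(c,d)
D=np.linalg.norm(P[...,:2]-[.5619,.1677],axis=-1)
m=(D<.026)&(D>.017)&(P[...,2]<.055); q=P[m]; A=np.c_[q[:,:2]-[.5619,.1677],np.ones(len(q))]
ok=abs(q[:,2]-np.median(q[:,2]))<.003
print("flange z, tilt",np.linalg.lstsq(A[ok],q[ok,2],rcond=None)[0],ok.sum())
t=P[(D<.012)&(P[...,2]>.07)]; print("top",np.median(t,0),len(t))
f=np.load("pics/w5.npz")
print("tread3 z",np.nanmedian(P[(D>.03)&(D<.034)&(P[...,2]>.03)&(P[...,2]<.039),2]))
a=cv2.resize(im[60:260,160:360],(600,600),interpolation=cv2.INTER_CUBIC); cv2.imwrite("pics/w7c.png",a[...,::-1])
E
```

```text
15.9 [0.57925941 0.06579194 0.20277429] [-0.0141524   0.64838709  0.14687467] 0.6973690846746307
flange z, tilt [-0.00142045 -0.00040446  0.04864543] 1098
top [0.56187098 0.16778568 0.08313416] 531
tread3 z 0.03749984729700512
```

View pics/w7.png

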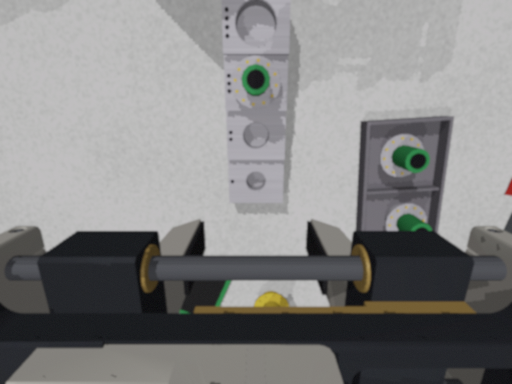

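The lamp stands upright in the three-dot bore at (256,80). Its flange top is about 11 mm above the tread and level, so it is fully home. The tray lamps at (408,158) and (412,222) are undisturbed. Handing in.

```bash
python3 -c "from cell import arm; print(arm.sign_off())"
```

```text
the job is handed in; nothing more can be done
None
```

The lamp on the green pad has a spigot of about 35 mm: bores 1 and 2 refused it at under 15 N, it entered bore 3 (36.2 mm), and I released it there fully home with its flange level; the job is handed in.

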